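# Hang the rinsed sample bottle on the drying post

## Task

Hang the rinsed steel bottle up to dry: first lift the grey ring weight off the drying post and lay it flat on the bench top beside the stand, then take the bottle from its drip cradle, turn it upside down and lower it over the post until its mouth sits flush on the stand's plate. Let go of it there, and do not knock over the small capped vial that stands behind.

Things in the scene. Friction and masses are not known exactly. Their poses are not given: they have to be found in the camera images.
- bottle: Plain steel bottle, 130 mm long, 0.22 kg: body diameter 58 mm up to 98 mm from the base, sloping shoulder, neck diameter 40 mm from 113 mm on, neck bore 30 mm, hollow nearly to the base. Origin: centre of the outer base; z along its axis from base to mouth. Starts lying in the drip cradle, mouth end 30 degrees below horizontal.
- bottle_mouth (a point): Centre of the bottle's mouth (rim plane), 130 mm along the bottle's z from its origin; same axes as the bottle.
- cradle: Fixed drip cradle: grey base 150 x 80 x 8 mm with two steel wire vees (8 mm wire, up to 34 mm to either side in y) carrying the bottle 14 mm from its base end and by its neck; between them its sides are free. Origin: centre of the underside on the bench; the bottle's mouth points to -x; z up. The bottle's axis passes 90 mm above the origin, 62 mm from the bottle's base.
- stand: Fixed drying stand: aluminium plate 110 (x) x 90 (y) mm, top 20 mm above the bench. A steel post, diameter 24 mm, rises 55 mm above the plate (flat top, 2 mm chamfer) from a slot along x: on y = 0, anywhere up to 13 mm either side of the plate's centre in x; where it stands is not measured and must be seen or felt. Origin: centre of the underside, z up.
- stand_top (a point): Centre of the plate's top face (not of the post), 20 mm above the bench; axes as the stand, x along the slot.
- ring: Grey ring weight, outer diameter 66 mm, hole 54 mm, 22 mm high, 0.2 kg, lying flat on the stand's plate round the post (roughly centred on the plate, not on the post). Origin: centre of its underside, z up.
- vial_c: Bystander: small standing screw-cap vial, diameter 23 mm, 63 mm high, on the bench further from the robot. Origin: centre of its underside, z up.

How it is judged:
By the outcome, as a careful person would: the job done as asked, in the order asked, and still so for the second after the job is handed in, with the robot touching nothing.
It also fails if it takes over 64 s, if anything falls off the work surface, if the arm or the gripper's body presses on something with over 40 N, if the wrist force passes 120 N, or if a joint passes its speed limit or range.

## Robot

A 6-joint arm with a two-finger parallel gripper is mounted at the origin on a cart in front of the work surface, level with it; the furniture and walls round the work are solid. World frame = base frame: x ahead of the robot, y to its left, z up, the work surface at z = 0. Lengths are in m, angles in degrees, forces in N, time in s.
With the tool pointing down it reaches from about 0.4 to 0.825 m from the base axis. Payload 7 kg.
Tool frame: the origin (TCP) lies at the very end of the fingers, on their centre line; the grasp point (between the pads) lies 19 mm behind it (r.hold_point_z is the distance from the TCP to the grasp point, in m); x points along the fingers, y is the direction in which the jaws open and shut, and the axes are right-handed (so a half turn about x gives the same grasp; the last joint's range is limited). The gripper opens to 88 mm and grips with 3 to 60 N. Pads are 19 mm wide; open, the fingers measure 130 mm over their backs; the gripper's body (78 mm by 193 mm) begins 47 mm behind the grasp point.
Start: joints at [91.736, 20.546, 0.682, 0, -70.136, -16.507], TCP at [0.172, 0.653, 0.187] pointing down, gripper open.
Joint ranges: [-176.03, 176.03], [-82.01, 121.73], [-58.28, 71.71], [-173.87, 95.51], [-174.79, -0.11], [-173.66, 173.66]. Speed limits (degrees/s): [136.94, 136.94, 172.46, 180, 180, 180].

## Interface

Orientations are given as [roll, pitch, yaw] about the fixed x, y, z axes, in that order (R = Rz(yaw) Ry(pitch) Rx(roll)).
In Python, from plant import r gives the robot as it stands. The module is installed in compiled form; this text tells all that it offers.
- The arm moves only by the shell command python3 -m creep 'ROWS' [FORCE]. ROWS is JSON, a list of rows, each a list of 7 numbers: the turn, a rotation vector about the tool's x, y, z in rad, then the shift along the tool's x, y, z in cm, then the opening in per cent of the stroke, from 0 (shut) to 100 (fully open). In form: [[rx, ry, rz, x, y, z, fingers], ...]. A call has 1 to 8 rows; each row shifts and turns the commanded pose from where the row before left it, along the tool's axes as they then stand; what a row does not reach is not made up. A row lasts 1/10 s, in which the tool goes at most 50 mm and 8.59 degrees, less where a joint would pass 70% of its speed; a pose out of reach is approached as far as the arm can. A call is refused whole if a number of a shift passes 5 or a number of a turn 0.15, either way. A call with a gripper value outside its range is refused whole. The fingers move at their own pace and stop on an object; FORCE is the grip in N (left out, the last holds). Time passes only in rows, so rows that do not move let the fingers close. It gives the time, the measured TCP pose, the force and the opening at its end, in the units of the state.
- r.get_state(): the state, without advancing time (a new reading comes with each control period).
- r.capture(name): name is "side" or "top"; returns (picture, depth): 480x640x3 uint8, blue, green, red; 480x640 float32, m along the optical axis (not along the pixel's ray), 0 where there is no reading.
- r.camera_info(name): a dict with "fovy" (degrees; the focal length in pixels is half the picture's height over the tangent of half this angle, whatever the lens; pixels are square), "cx", "cy" (the principal point, pixels), "camera_from_world" (4x4, takes a point from world to camera coordinates). Camera axes: x right, y down, z forward; pixel columns grow to the right and rows downward; lengths in m; the calibration is good to about 2 mm. A picture is of the moment at which its call begins. camera_info takes no time and is no camera call.
- r.close_job(): hands the job in, once; it reports no verdict.
Trained networks look in the newest picture that a camera, given by its name, has taken for a name from the list of things; names that differ only in an ending like _2 or _b are one class to them, and where a whole thing is asked for, a point or a joint stands for the part that bears it (a point fixed in the world has none). Each returns a list of dicts, best first, with "score" (0 to 1); they miss things now and then, are a little off and sometimes report something else, mostly with a low value. They report only what shows in the picture. A call takes as long as a camera call.
- r.look_for(query, camera): "rect" ([left, top, right, bottom] in pixels, round what is visible of it).
- r.masks_of(query, camera): "pixels" (480x640 bool, what is visible of it) and "rect" ([left, top, right, bottom] in pixels, round what is visible of it).
The state is a dict: "time_s": time; "joints": joint angles; "qd": joint speeds; "joint_torque": joint torques, N m; "tcp_pos": TCP position; "eef_rot": TCP orientation; "contact_force": force on the tool from outside, world axes, zero at the start; "moment": the same for the moment, N m; "gripper_width": finger opening in m.
Only numpy, scipy, OpenCV 4.12 (cv2) and the standard library are available. Lean on these libraries where they do the work, as an engineer would, in place of code of your own. Each camera call takes 0.05 s, during which the arm holds its last target. There are 200 camera calls.

## Working session

There is one attempt and no reset: what is moved stays moved. The work goes in short steps, Python scripts to look and compute and a shell command to move; the robot and the scene stay as the last step left them, time stands still between calls to the robot, and variables do not carry over. Pictures are saved under pics/ and viewed, about 8 in all and at most 12, crops included, and the job is handed in when it is done.

```bash
mkdir -p pics
cat > h.py <<'E'
import numpy as np, cv2
from plant import r
from scipy.spatial.transform import Rotation as Ro
def cam(n):
    i=r.camera_info(n); f=240/np.tan(np.radians(i["fovy"])/2)
    return f,i["cx"],i["cy"],np.array(i["camera_from_world"])
def cloud(n,d):
    f,cx,cy,T=cam(n); v,u=np.mgrid[:480,:640]
    P=np.stack([(u-cx)/f*d,(v-cy)/f*d,d],-1)
    return (P-T[:3,3])@T[:3,:3]
E
python3 - <<'E'
from h import *
s=r.get_state();print({k:np.round(v,3).tolist() for k,v in s.items()})
ims=[]
for n in("side","top"):
    im,d=r.capture(n);np.savez(f"{n}0.npz",im=im,d=d);W=cloud(n,d)
    T=cam(n)[3];print(n,"campos",np.round(-T[:3,:3].T@T[:3,3],3),"fwd",T[2,:3].round(2),cam(n)[:3])
    cv2.imwrite(f"pics/{n}0.png",im)
    for q in("bottle","cradle","stand","ring","vial_c"):
        for m in r.masks_of(q,n)[:2]:
            k=m["pixels"]&(d>0);p=W[k]
            print(n,q,round(m["score"],2),np.round(m["rect"]),k.sum(), np.percentile(p,[2,50,98],axis=0).round(3).tolist() if len(p) else "")
E
```

```text
{'time_s': 0.0, 'joints': [91.736, 20.592, 0.634, -0.02, -70.136, -16.507], 'qd': [0.072, 0.028, -0.02, 0.007, -0.022, -0.01], 'joint_torque': [0.001, -58.273, 29.305, 6.997, 0.007, -0.0], 'tcp_pos': [0.172, 0.652, 0.186], 'eef_rot': [95.365, 89.905, -99.413], 'contact_force': [-0.817, 0.763, -0.188], 'moment': [-0.031, 0.026, 0.031], 'gripper_width': 0.088}
side campos [0.606 0.69  0.457] fwd [-0.04 -0.9  -0.43] (np.float64(452.0023018738854), 319.62689704207565, 235.3465632173493)
side bottle 0.61 [326. 181. 384. 228.] 1482 [[0.438, -0.231, 0.054], [0.5, -0.202, 0.099], [0.554, -0.193, 0.139]]
side cradle 0.92 [321. 206. 387. 248.] 1272 [[0.426, -0.265, 0.002], [0.501, -0.217, 0.008], [0.566, -0.179, 0.083]]
side stand 0.9 [321. 301. 408. 349.] 1738 [[0.452, 0.06, 0.006], [0.525, 0.109, 0.019], [0.578, 0.148, 0.021]]
side ring 0.63 [341. 293. 386. 325.] 783 [[0.486, 0.055, 0.021], [0.521, 0.105, 0.034], [0.545, 0.116, 0.043]]
side vial_c 0.81 [244. 249. 257. 282.] 334 [[0.701, -0.066, 0.009], [0.711, -0.056, 0.04], [0.72, -0.052, 0.069]]
top campos [ 0.425 -0.087  0.956] fwd [ 0.18
[... 174 characters left out ...]
, [0.554, -0.198, 0.143]]
top cradle 0.62 [382. 240. 426. 318.] 969 [[0.424, -0.256, 0.006], [0.477, -0.2, 0.009], [0.569, -0.183, 0.053]]
top cradle 0.21 [394. 240. 433. 313.] 2224 [[0.434, -0.256, 0.007], [0.498, -0.222, 0.113], [0.559, -0.198, 0.143]]
top stand 0.67 [228. 241. 288. 309.] 1765 [[0.456, 0.024, 0.015], [0.517, 0.078, 0.021], [0.573, 0.136, 0.025]]
top ring 0.96 [238. 255. 270. 292.] 424 [[0.484, 0.049, 0.02], [0.512, 0.082, 0.042], [0.546, 0.111, 0.046]]
top ring 0.51 [227. 240. 287. 309.] 1926 [[0.456, 0.024, 0.002], [0.516, 0.08, 0.021], [0.573, 0.138, 0.043]]
top vial_c 0.73 [316. 167. 331. 185.] 186 [[0.701, -0.077, 0.006], [0.707, -0.066, 0.061], [0.734, -0.054, 0.072]]
```

Run:
```python
from h import *
D={n:np.load(n+"0.npz") for n in("side","top")}
t=D["top"]["im"];s=D["side"]["im"]
a=cv2.resize(t[150:330,215:445],None,fx=3.4,fy=3.2)[:576,:790]
cv2.imwrite("pics/a.png",a)
b=cv2.resize(s[160:360,230:430],None,fx=3,fy=3);cv2.imwrite("pics/b.png",b)
from scipy.optimize import least_squares
for n in D:
    W=cloud(n,D[n]["d"]);X,Y,Z=W[...,0],W[...,1],W[...,2];ok=D[n]["d"]>0
    st=ok&(abs(X-.515)<.08)&(abs(Y-.085)<.09)
    k=st&(abs(Z-.02)<.006);c=W[k][:,:2].astype(np.float32);print(n,"plate z",np.median(Z[k]).round(4),cv2.minAreaRect(c))
    k=st&(Z>.036)&(Z<.048);p=W[k]
    f=least_squares(lambda q:np.hypot(p[:,0]-q[0],p[:,1]-q[1])-.030,[.515,.085],loss="soft_l1",f_scale=.002).x;print(" ring",k.sum(),np.median(p[:,2]),f)
    k=st&(Z>.069)&(Z<.085);p=W[k];print(" post",k.sum(),np.median(p,axis=0).round(4),p.min(0).round(4),p.max(0).round(4)) if k.any() else 0
    k=st&(Z>.046)&(Z<.085);p=W[k];print(" postside",k.sum(),np.median(p,axis=0).round(4),p.min(0).round(4),p.max(0).round(4))
    k=ok&(abs(Z)<.01)&(abs(X-.6)<.1)&(abs(Y-.0)<.1);print(" bench",np.median(Z[k]).round(4))
    # bottle cylinder: body
    k=ok&(abs(X-.495)<.1)&(abs(Y+.22)<.07)&(Z>.05);p=W[k]
    def res(q):
        # axis pt (x0=.5) y=q0+q1*(x-.5), z=q2+q3*(x-.5)
        d=np.array([1,q[1],q[3]]);d/=np.linalg.norm(d);v=p-[.5,q[0],q[2]];return np.linalg.norm(np.cross(v,d),axis=1)-.029
    p=p[p[:,0]>.46]
    q=least_squares(res,[-.22,0,.09,.577],loss="soft_l1",f_scale=.002).x;print(" bottle",q.round(4),"pitch",np.degrees(np.arctan(q[3])),"yaw",np.degrees(np.arctan(q[1])))
    d=np.array([1,q[1],q[3]]);d/=np.linalg.norm(d);tt=(p-[.5,q[0],q[2]])@d;print(" base end t",np.percentile(tt,[98,99.5]).round(4))
```

```text
side plate z 0.0198 ((0.5147465467453003, 0.08442321419715881), (0.11158650368452072, 0.09158990532159805), 33.32357406616211)
 ring 448 0.04106143165854512 [0.51712735 0.0851375 ]
 post 123 [0.5059 0.0828 0.0742] [0.4948 0.0664 0.0691] [0.5164 0.0908 0.0762]
 postside 303 [0.5067 0.0858 0.0653] [0.4948 0.0664 0.0461] [0.5177 0.0912 0.0762]
 bench 0.0001
 bottle [-0.2257 -0.1034  0.0919  0.5328] pitch 28.047451552309376 yaw -5.903513103258181
 base end t [0.0574 0.0579]
top plate z 0.021 ((0.5152404308319092, 0.0816885381937027), (0.11072833836078644, 0.09039486944675446), 33.29253387451172)
 ring 323 0.04260562172627372 [0.51574013 0.08085433]
 post 125 [0.5054 0.0753 0.0758] [0.4955 0.064  0.0702] [0.5168 0.0874 0.0802]
 postside 154 [0.5052 0.0733 0.0752] [0.4922 0.0636 0.0461] [0.5455 0.1003 0.0802]
 bench 0.0011
 bottle [-0.2269 -0.1107  0.0924  0.5737] pitch 29.844359470184344 yaw -6.318091293498759
 base end t [0.0589 0.0592]
```

View pics/a.png

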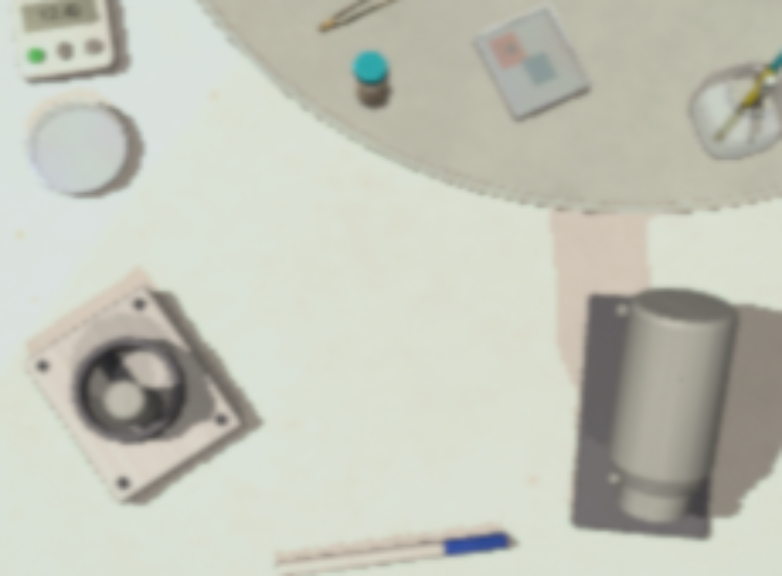

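View pics/b.png

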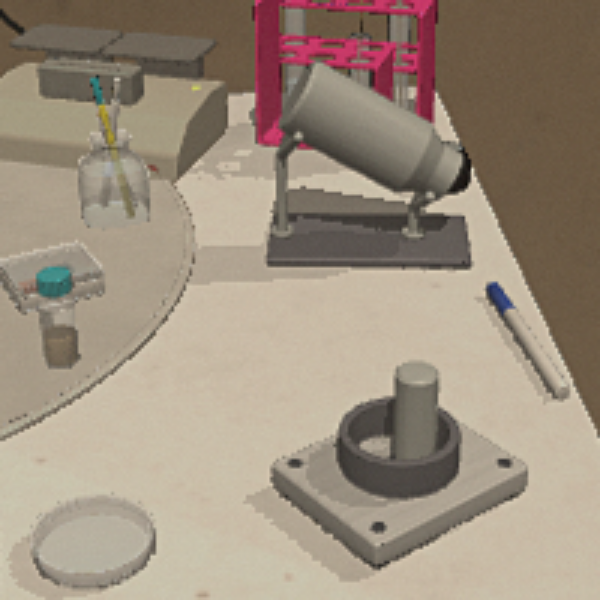

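```bash
cat >> h.py <<'E'
def go(pos,R=None,s=None):
    """print tool-frame shift (cm) and rotvec from present to target (shift in present axes / in target axes)"""
    s=s or r.get_state(); R0=Ro.from_euler("xyz",s["eef_rot"],degrees=True); d=np.array(pos)-s["tcp_pos"]
    print("tcp",np.round(s["tcp_pos"],4),"shift cm now-axes",(R0.inv().apply(d)*100).round(2),end=" ")
    if R is not None: print("rotvec",(R0.inv()*R).as_rotvec().round(4),"shift target-axes",(R.inv().apply(d)*100).round(2),end=" ")
    print()
def st():
    s=r.get_state(); R=Ro.from_euler("xyz",s["eef_rot"],degrees=True).as_matrix()
    print("t",s["time_s"],"tcp",np.round(s["tcp_pos"],4),"x",R[:,0].round(3),"y",R[:,1].round(3),"z",R[:,2].round(3),"F",np.round(s["contact_force"],1),"w",round(s["gripper_width"],4),"q",np.round(s["joints"],1)); return s
def down(yaw): # jaw axis at yaw deg in the world xy plane
    c,q=np.cos(np.radians(yaw)),np.sin(np.radians(yaw)); x=np.array([0,0,-1.]);y=np.array([c,q,0]);return Ro.from_matrix(np.stack([x,y,np.cross(x,y)],1))
E
python3 - <<'E'
from h import *
st()
for y in(-60,-30,0,30,60,90,120,150,180): print(y,end=" ");go([.516,.083,.12],down(y))
for n in("side","top"):
    d=np.load(n+"0.npz")["d"];W=cloud(n,d);k=(d>0)&(abs(W[...,0]-.5)<.09)&(abs(W[...,1]-.245)<.07)&(W[...,2]<.1);print(n,k.sum(),np.percentile(W[k][:,2],[1,50,99,100]))
E
cat > /tmp/v.py <<'E'
E
cp pics/side0.png pics/c.png
```

```text
t 0.6 tcp [0.1721 0.6526 0.1872] x [-0. -0. -1.] y [-0.255 -0.967  0.   ] z [-0.967  0.255  0.   ] F [-0.  -0.2  0.7] w 0.0876 q [ 91.7  20.5   0.7  -0.  -70.1 -16.5]
-60 tcp [0.1721 0.6526 0.1872] shift cm now-axes [  6.72  46.31 -47.78] rotvec [-0.7814  0.     -0.    ] shift target-axes [ 6.72 66.53 -1.3 ] 
-30 tcp [0.1721 0.6526 0.1872] shift cm now-axes [  6.72  46.31 -47.78] rotvec [-1.305  0.    -0.   ] shift target-axes [ 6.72 58.26 32.14] 
0 tcp [0.1721 0.6526 0.1872] shift cm now-axes [  6.72  46.31 -47.78] rotvec [-1.8286  0.     -0.    ] shift target-axes [ 6.72 34.39 56.96] 
30 tcp [0.1721 0.6526 0.1872] shift cm now-axes [  6.72  46.31 -47.78] rotvec [-2.3522  0.     -0.    ] shift target-axes [ 6.72  1.3  66.53] 
60 tcp [0.1721 0.6526 0.1872] shift cm now-axes [  6.72  46.31 -47.78] rotvec [-2.8758e+00  1.0000e-04  0.0000e+00] shift target-axes [  6.72 -32.14  58.26] 
90 tcp [0.1721 0.6526 0.1872] shift cm now-axes [  6.72  46.31 -47.78] rotvec [ 2.8838e+00 -1.0000e-04 -0.0000e+00] shift target-axes [  6.72 -56.96  34.39] 
120 tcp [0.1721 0.6526 0.1872] shift cm now-axes [  6.72  46.31 -47.78] rotvec [ 2.3602 -0.     -0.    ] shift target-axes [  6.72 -66.53   1.3 ] 
150 tcp [0.1721 0.6526 0.1872] shift cm now-axes [  6.72  46.31 -47.78] rotvec [ 1.8366 -0.     -0.    ] shift target-axes [  6.72 -58.26 -32.14] 
180 tcp [0.1721 0.6526 0.1872] shift cm now-axes [  6.72  46.31 -47.78] rotvec [ 1.313 -0.    -0.   ] shift target-axes [  6.72 -34.39 -56.96] 
side 11030 [-0.19421686 -0.00083009  0.00157213  0.00270385]
top 3831 [-0.00274364  0.0011202   0.00521     0.00678109]
```

View pics/side0.png

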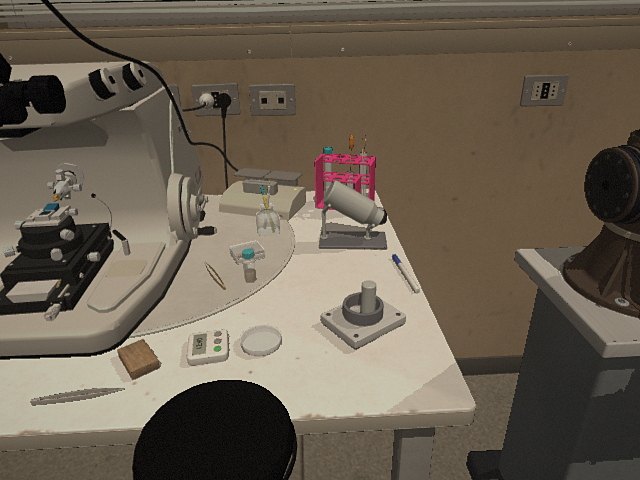

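Run:
```python
from h import *
for n in("side","top"):
    z=np.load(n+"0.npz");d=z["d"];im=z["im"].astype(int);W=cloud(n,d);X,Y,Z=W[...,0],W[...,1],W[...,2];ok=d>0
    pk=ok&(im[...,2]>150)&(im[...,1]<90)&(Y<-.1);p=W[pk]
    if pk.sum()>5:print(n,"rack",pk.sum(),np.percentile(p,[1,99],axis=0).round(3).tolist())
    b=ok&(abs(Z)<.006)
    for y in(-.2,0,.1,.15,.2,.25,.28): k=b&(abs(Y-y)<.01); print(n,"bench y",y,"x from",X[k].min().round(3) if k.any() else None, end="; ")
    k=b&(abs(X-.5)<.02);print("ymax at x=.5",np.percentile(Y[k],99).round(3))
    k=ok&(Z>.006)&(Z<.05)&(X>.56)&(X<.75)&(Y>.1)&(Y<.3);print("dish",np.percentile(W[k],[1,99],axis=0).round(3).tolist() if k.any() else 0)
    k=ok&(Z>.15)&(Z<.5)&(X>.3)&(X<.8)&(Y>-.6)&(Y<-.25);print("tall behind",k.sum(),np.percentile(W[k],[1,99],axis=0).round(3).tolist() if k.any() else 0)
```

```text
side rack 689 [[0.422, -0.485, 0.003], [0.571, -0.384, 0.144]]
side bench y -0.2 x from 0.39; side bench y 0 x from 0.115; side bench y 0.1 x from 0.057; side bench y 0.15 x from 0.085; side bench y 0.2 x from 0.39; side bench y 0.25 x from 0.389; side bench y 0.28 x from 0.396; ymax at x=.5 0.272
dish [[0.562, 0.101, 0.007], [0.749, 0.16, 0.019]]
tall behind 24906 [[0.305, -0.584, 0.153], [0.795, -0.456, 0.495]]
top rack 3703 [[0.419, -0.485, 0.002], [0.566, -0.388, 0.155]]
top bench y -0.2 x from 0.391; top bench y 0 x from 0.119; top bench y 0.1 x from 0.12; top bench y 0.15 x from 0.12; top bench y 0.2 x from 0.389; top bench y 0.25 x from 0.39; top bench y 0.28 x from 0.573; ymax at x=.5 0.262
dish [[0.566, 0.101, 0.006], [0.749, 0.279, 0.02]]
tall behind 7284 [[0.393, -0.582, 0.151], [0.798, -0.416, 0.437]]
```

```bash
python3 -m creep '[[0,0,0,0,3.31,-3.41,100],[0,0,0,0,3.31,-3.41,100],[0,0,0,0,3.31,-3.41,100],[0,0,0,0,3.31,-3.41,100],[0,0,0,0,3.31,-3.41,100],[0,0,0,0,3.31,-3.41,100],[0,0,0,0,3.31,-3.41,100]]'
python3 -c "
from h import *
st()"
python3 -m creep '[[0,0,0,0,3.31,-3.41,100],[0,0,0,0,3.31,-3.41,100],[0,0,0,0,3.31,-3.41,100],[0,0,0,0,3.31,-3.41,100],[0,0,0,0,3.31,-3.41,100],[0,0,0,0,3.31,-3.41,100],[0,0,0,0,3.31,-3.41,100]]'
python3 -m creep '[[0.147,0,0,0,0,0,100],[0.147,0,0,0,0,0,100],[0.147,0,0,0,0,0,100],[0.147,0,0,0,0,0,100],[0.147,0,0,0,0,0,100],[0,0,0,0,0,0,100]]'
python3 -c "
from h import *
st();go([.516,.083,.10],down(213.3))"
```

```text
time_s: 1.3
tcp_pos: [0.3445, 0.3661, 0.1875]
eef_rot: [-102.1, 90.0, 63.2]
contact_force: [1.5, 1.3, 1.1]
gripper_width: 0.0875
t 1.3 tcp [0.3445 0.3661 0.1875] x [ 0.     0.001 -1.   ] y [-0.255 -0.967 -0.001] z [-0.967  0.255 -0.   ] F [1.5 1.3 1.1] w 0.0875 q [ 69.2   4.1 -20.6   0.  -65.2   6.1]
time_s: 2.0
tcp_pos: [0.5164, 0.0811, 0.1877]
eef_rot: [-138.8, 89.9, 26.4]
contact_force: [0.7, 0.9, 1.1]
gripper_width: 0.0875
time_s: 2.6
tcp_pos: [0.5156, 0.0828, 0.1873]
eef_rot: [-92.8, 90.0, 30.2]
contact_force: [0.6, 0.2, -0.5]
gripper_width: 0.0876
t 2.6 tcp [0.5156 0.0828 0.1873] x [ 0.  0. -1.] y [-0.839 -0.544 -0.   ] z [-0.544  0.839 -0.   ] F [ 0.6  0.2 -0.5] w 0.0876 q [ 30.7   6.1 -18.4   0.  -65.5   2.3]
tcp [0.5156 0.0828 0.1873] shift cm now-axes [ 8.73 -0.04 -0.01] rotvec [-0.0055 -0.      0.0002] shift target-axes [ 8.73 -0.05 -0.01]
```

```bash
python3 -m creep '[[0,0,0,4,0,0,100],[0,0,0,4,0,0,100],[0,0,0,3,0,0,100],[0,0,0,2,0,0,100],[0,0,0,1.5,0,0,100],[0,0,0,1,0,0,100],[0,0,0,0.7,0,0,100],[0,0,0,0,0,0,100]]' 25
python3 -c "
from h import *
st()
for n in('side','top'):
    im,d=r.capture(n);cv2.imwrite(f'pics/{n}1.png',im)
a=cv2.imread('pics/side1.png')[240:390,290:440];b=cv2.imread('pics/top1.png')[200:350,190:340]
cv2.imwrite('pics/m1.png',cv2.resize(np.hstack([a,b]),None,fx=2.6,fy=2.6))"
```

```text
time_s: 3.4
tcp_pos: [0.5153, 0.0828, 0.0247]
eef_rot: [83.5, 90.0, -153.3]
contact_force: [0.1, -0.5, -0.0]
gripper_width: 0.0873
t 3.4 tcp [0.5153 0.0828 0.0247] x [-0.001 -0.    -1.   ] y [-0.837 -0.548  0.001] z [-0.548  0.837  0.   ] F [ 0.1 -0.5 -0. ] w 0.0873 q [ 30.7  16.  -30.3  -0.  -43.8   2.5]
```

View pics/m1.png

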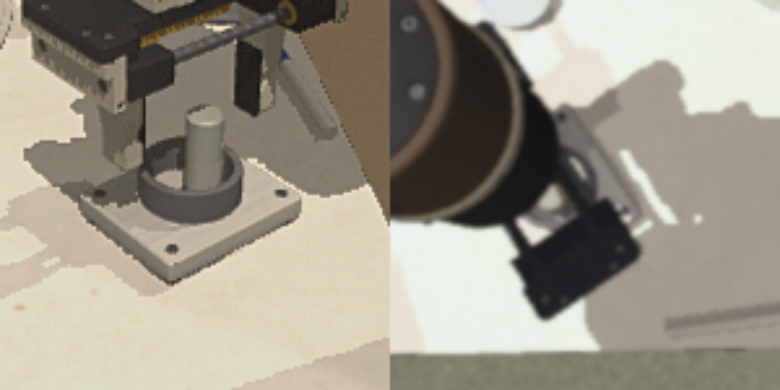

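```bash
python3 -c "
from h import *
for n in('side','top'):
    im,d=r.capture(n);W=cloud(n,d);R=down(213.3);q=(W-np.array([.5153,.0828,.0247]))@R.as_matrix()
    k=(d>0)&(abs(q[...,1])<.12)&(abs(q[...,2])<.06)&(q[...,0]<-.005)&(q[...,0]>-.06)
    # histogram of jaw coordinate per height
    for a,b in((-.015,-.005),(-.025,-.015),(-.035,-.025),(-.045,-.035),(-.06,-.045)):
        kk=k&(q[...,0]>=a)&(q[...,0]<b)&(abs(q[...,1])>.038); 
        for sg in(1,-1):
            p=q[kk&(q[...,1]*sg>0)]; print(n,a,sg,len(p),np.percentile(p,[5,50,95],axis=0)[:,1:].round(3).tolist() if len(p) else '')
    cv2.imwrite(f'pics/{n}2.png',cv2.resize(im[230:360,280:440] if n=='side' else im[200:340,190:350],None,fx=5,fy=4.5))
"
```

```text
side -0.015 1 0 
side -0.015 -1 0 
side -0.025 1 0 
side -0.025 -1 0 
side -0.035 1 0 
side -0.035 -1 0 
side -0.045 1 31 [[0.042, -0.005], [0.044, 0.006], [0.055, 0.011]]
side -0.045 -1 14 [[-0.06, 0.001], [-0.054, 0.01], [-0.044, 0.012]]
side -0.06 1 121 [[0.042, -0.007], [0.044, 0.01], [0.057, 0.013]]
side -0.06 -1 142 [[-0.061, -0.008], [-0.06, 0.01], [-0.046, 0.013]]
top -0.015 1 0 
top -0.015 -1 0 
top -0.025 1 0 
top -0.025 -1 0 
top -0.035 1 0 
top -0.035 -1 0 
top -0.045 1 0 
top -0.045 -1 0 
top -0.06 1 0 
top -0.06 -1 0
```

View pics/side2.png

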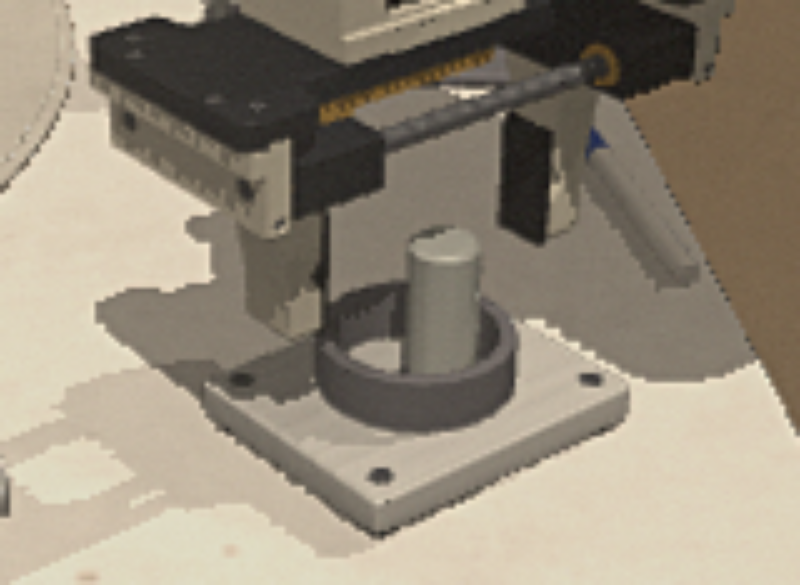

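```bash
python3 -c "
from h import *
s=st();im,d=r.capture('side');W=cloud('side',d);R=Ro.from_euler('xyz',s['eef_rot'],degrees=True);q=(W-np.array(s['tcp_pos']))@R.as_matrix()
for sg in(1,-1):
    k=(d>0)&(q[...,1]*sg>.036)&(abs(q[...,1])<.07)&(abs(q[...,2])<.02)&(q[...,0]<-.027)&(q[...,0]>-.08);p=q[k]
    print(sg,len(p),np.sort(p[:,0])[::-1][:12].round(4),np.percentile(p,[2,50,98],axis=0).round(3).tolist())
"
```

```text
t 3.6 tcp [0.5161 0.0831 0.026 ] x [ 0.001  0.001 -1.   ] y [-0.837 -0.547 -0.001] z [-0.547  0.837 -0.   ] F [ 0.6 -0.5  1.2] w 0.0876 q [ 30.7  15.9 -30.3   0.  -43.8   2.5]
1 349 [-0.0385 -0.0395 -0.0397 -0.0398 -0.0402 -0.0405 -0.0405 -0.0406 -0.0406
 -0.0406 -0.0411 -0.0412] [[-0.079, 0.043, -0.007], [-0.061, 0.045, 0.009], [-0.041, 0.06, 0.013]]
-1 341 [-0.0402 -0.0408 -0.0408 -0.0417 -0.0419 -0.0422 -0.0428 -0.0429 -0.043
 -0.0431 -0.0436 -0.0437] [[-0.079, -0.064, -0.008], [-0.061, -0.059, 0.01], [-0.043, -0.044, 0.013]]
```

```bash
python3 -m creep '[[0,0,0,1,0,0,100],[0,0,0,1,0,0,100],[0,0,0,0.5,0,0,100],[0,0,0,0,0,0,100]]' 25
python3 -c "
from h import *
print(r.hold_point_z)
s=st();im,d=r.capture('side');W=cloud('side',d);R=Ro.from_euler('xyz',s['eef_rot'],degrees=True);q=(W-np.array(s['tcp_pos']))@R.as_matrix()
for sg in(1,-1):
    k=(d>0)&(q[...,1]*sg>.036)&(abs(q[...,1])<.07)&(abs(q[...,2])<.02)&(W[...,2]>.028)&(q[...,0]>-.08);p=W[k]
    print(sg,len(p),np.sort(p[:,2])[:12].round(4))
cv2.imwrite('pics/side3.png',cv2.resize(im[230:360,280:440],None,fx=5,fy=4.5))
"
```

```text
time_s: 4.05
tcp_pos: [0.5147, 0.0824, -0.0011]
eef_rot: [84.9, 89.9, -152.0]
contact_force: [-0.1, -0.5, 0.5]
gripper_width: 0.0874
0.0188
t 4.05 tcp [ 0.5147  0.0824 -0.0011] x [-0.002 -0.001 -1.   ] y [-0.838 -0.546  0.002] z [-0.546  0.838  0.   ] F [-0.1 -0.5  0.5] w 0.0874 q [ 30.7  18.1 -31.8  -0.  -40.3   2.4]
1 330 [0.0382 0.0383 0.0383 0.0387 0.0387 0.0388 0.0388 0.0394 0.0396 0.0397
 0.0402 0.0408]
-1 309 [0.0377 0.0388 0.0406 0.0408 0.041  0.041  0.0418 0.0421 0.0423 0.0423
 0.0425 0.0428]
```

View pics/side3.png

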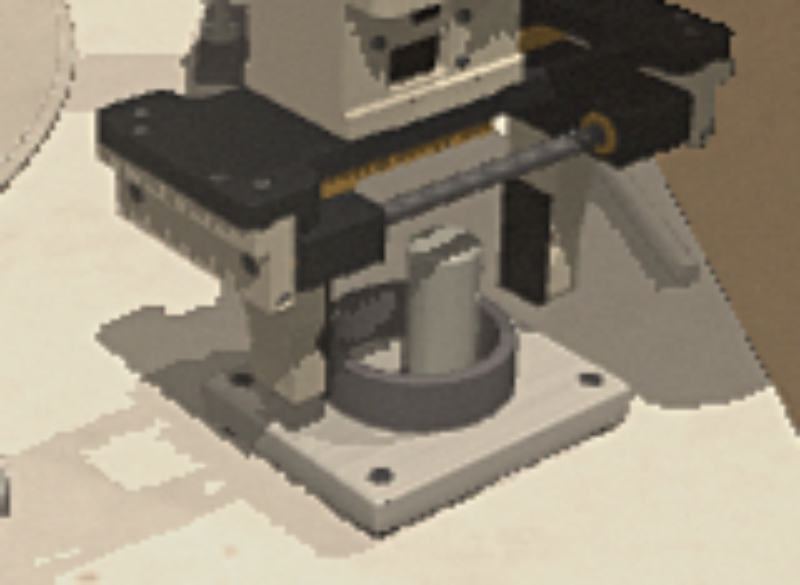

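```bash
python3 -m creep '[[0,0,0,0.5,0,0,100],[0,0,0,0.5,0,0,100],[0,0,0,0.4,0,0,100],[0,0,0,0,0,0,100]]' 25
python3 -m creep '[[0,0,0,0,0,0,0],[0,0,0,0,0,0,0],[0,0,0,0,0,0,0],[0,0,0,0,0,0,0],[0,0,0,0,0,0,0],[0,0,0,0,0,0,0]]' 25
python3 -m creep '[[0,0,0,-0.5,0,0,0],[0,0,0,-1,0,0,0],[0,0,0,-2,0,0,0],[0,0,0,0,0,0,0]]'
python3 -c "
from h import *
s=st();im,d=r.capture('side')
cv2.imwrite('pics/side4.png',cv2.resize(im[230:360,280:440],None,fx=5,fy=4.5))
W=cloud('side',d);k=(d>0)&(abs(W[...,0]-.515)<.05)&(abs(W[...,1]-.1)<.05)&(im.max(2)<80);p=W[k];print(np.percentile(p[p[:,2]<.09],[2,50,98],axis=0).round(3).tolist())
for m in r.masks_of('ring','side')[:2]: k=m['pixels']&(d>0);print(m['score'],np.percentile(W[k],[3,50,97],axis=0).round(3).tolist())
"
```

```text
time_s: 4.5
tcp_pos: [0.5151, 0.0826, -0.0145]
eef_rot: [83.2, 89.9, -153.7]
contact_force: [0.4, 0.9, -0.3]
gripper_width: 0.0874
time_s: 5.1
tcp_pos: [0.5157, 0.0829, -0.0137]
eef_rot: [-109.2, 90.0, 13.9]
contact_force: [-0.7, 0.0, 2.2]
gripper_width: 0.0658
time_s: 5.5
tcp_pos: [0.5175, 0.0837, 0.024]
eef_rot: [-99.8, 89.7, 23.3]
contact_force: [0.7, 0.3, -1.1]
gripper_width: 0.0662
t 5.5 tcp [0.5175 0.0837 0.024 ] x [ 0.004  0.002 -1.   ] y [-0.837 -0.547 -0.004] z [-0.547  0.837 -0.001] F [ 0.7  0.3 -1.1] w 0.0662 q [ 30.7  16.  -30.4   0.  -43.3   2.4]
[[0.482, 0.055, 0.006], [0.515, 0.079, 0.07], [0.541, 0.136, 0.088]]
0.66 [[0.487, 0.056, 0.059], [0.513, 0.107, 0.072], [0.536, 0.117, 0.08]]
```

```bash
python3 -m creep '[[0,0,0,-3,0,0,0],[0,0,0,-3,0,0,0],[0,0,0,0,0,0,0]]'
python3 -c "
from h import *
st();go([.47,.19,.085],down(213.3))"
```

```text
time_s: 5.9
tcp_pos: [0.5178, 0.0838, 0.0844]
eef_rot: [-101.6, 89.7, 21.5]
contact_force: [0.5, 0.2, -1.8]
gripper_width: 0.066
t 5.9 tcp [0.5178 0.0838 0.0844] x [ 0.005  0.002 -1.   ] y [-0.837 -0.547 -0.005] z [-0.547  0.837 -0.001] F [ 0.5  0.2 -1.8] w 0.066 q [ 30.7  11.6 -26.5   0.1 -51.5   2.4]
tcp [0.5178 0.0838 0.0844] shift cm now-axes [-0.07 -1.81 11.51] rotvec [-0.0025 -0.0011  0.0055] shift target-axes [-0.06 -1.83 11.5 ]
```

```bash
python3 -m creep '[[0,0,0,0,-0.6,3.84,0],[0,0,0,0,-0.6,3.84,0],[0,0,0,0,-0.6,3.84,0],[0,0,0,0,0,0,0],[0,0,0,4,0,0,0],[0,0,0,4,0,0,0],[0,0,0,2.5,0,0,0],[0,0,0,0.5,0,0,0]]'
python3 -m creep '[[0,0,0,0,0,0,0],[0,0,0,0.3,0,0,0],[0,0,0,0.2,0,0,0],[0,0,0,0,0,0,0]]'
```

```text
time_s: 6.7
tcp_pos: [0.4653, 0.1867, -0.0324]
eef_rot: [97.0, 89.6, -139.9]
contact_force: [0.1, -1.3, -2.0]
gripper_width: 0.066
time_s: 7.1
tcp_pos: [0.4682, 0.1896, -0.033]
eef_rot: [-78.3, 89.9, 44.8]
contact_force: [0.5, 0.3, -1.3]
gripper_width: 0.0663
```

```bash
python3 -m creep '[[0,0,0,0.1,0,0,0],[0,0,0,0.1,0,0,0],[0,0,0,0,0,0,0]]'
python3 -m creep '[[0,0,0,0,0,0,100],[0,0,0,0,0,0,100],[0,0,0,0,0,0,100],[0,0,0,0,0,0,100]]'
python3 -m creep '[[0,0,0,-2,0,0,100],[0,0,0,-5,0,0,100],[0,0,0,-5,0,0,100],[0,0,0,-5,0,0,100],[0,0,0,-5,0,0,100],[0,0,0,0,0,0,100]]'
python3 -c "
from h import *
s=st()
for n in('side','top'):
    im,d=r.capture(n);W=cloud(n,d);cv2.imwrite(f'pics/{n}5.png',im)
    for m in r.masks_of('ring',n)[:2]: k=m['pixels']&(d>0);print(n,m['score'],np.percentile(W[k],[3,50,97],axis=0).round(3).tolist())
    k=(d>0)&(abs(W[...,0]-.515)<.05)&(abs(W[...,1]-.083)<.05)&(W[...,2]>.03)&(W[...,2]<.085);p=W[k];print(n,'post',len(p),np.percentile(p,[3,50,97],axis=0).round(4).tolist() if len(p) else 0)
"
```

```text
time_s: 7.4
tcp_pos: [0.4683, 0.1896, -0.0338]
eef_rot: [-94.2, 89.9, 28.9]
contact_force: [-6.8, -1.7, 17.6]
gripper_width: 0.0663
time_s: 7.8
tcp_pos: [0.4678, 0.1893, -0.0358]
eef_rot: [-77.5, 90.0, 45.7]
contact_force: [-0.1, 0.1, 0.3]
gripper_width: 0.0866
time_s: 8.4
tcp_pos: [0.4713, 0.1914, 0.1916]
eef_rot: [-89.7, 89.3, 33.5]
contact_force: [0.2, 0.3, -0.8]
gripper_width: 0.0875
t 8.4 tcp [0.4713 0.1914 0.1916] x [ 0.01   0.007 -1.   ] y [-0.837 -0.547 -0.012] z [-0.547  0.837  0.   ] F [ 0.2  0.3 -0.8] w 0.0875 q [ 44.4   4.1 -20.2   0.1 -65.1 -11.2]
side 0.85 [[0.441, 0.162, 0.002], [0.47, 0.201, 0.015], [0.499, 0.222, 0.023]]
side post 427 [[0.4955, 0.0724, 0.0318], [0.5072, 0.0864, 0.0574], [0.5171, 0.09, 0.0755]]
top 0.84 [[0.439, 0.156, 0.004], [0.468, 0.187, 0.022], [0.498, 0.216, 0.025]]
top post 166 [[0.495, 0.0642, 0.0356], [0.5049, 0.0729, 0.075], [0.5155, 0.0852, 0.0784]]
```

```bash
cat >> h.py <<'E'
import json
def log():
    s=st(); open("log.jsonl","a").write(json.dumps({k:np.array(s[k]).tolist() for k in("joints","tcp_pos","eef_rot")})+"\n"); return s
E
L='python3 -c "from h import *;log()"'; eval $L
python3 -m creep '[[0,0,0,0,2.27,-4.05,100],[0,0,0,0,2.27,-4.05,100],[0,0,0,0,2.27,-4.05,100],[0,0,0,0,2.27,-4.05,100],[0,0,0,0,2.27,-4.05,100]]' >/dev/null; eval $L
python3 -m creep '[[0,0,0,0,2.27,-4.05,100],[0,0,0,0,2.27,-4.05,100],[0,0,0,0,2.27,-4.05,100],[0,0,0,0,2.27,-4.05,100]]'>/dev/null; eval $L
python3 -m creep '[[0,0.145,0,0,0,0,100],[0,0.145,0,0,0,0,100],[0,0.145,0,0,0,0,100],[0,0,0,0,0,0,100]]'>/dev/null; eval $L
python3 -m creep '[[0,-0.145,0,0,0,0,100],[0,-0.145,0,0,0,0,100],[0,-0.145,0,0,0,0,100],[0,0,0.145,0,0,0,100],[0,0,0.145,0,0,0,100],[0,0,0.145,0,0,0,100],[0,0,0,0,0,0,100]]'>/dev/null; eval $L
python3 -m creep '[[0,0,-0.145,0,0,0,100],[0,0,-0.145,0,0,0,100],[0,0,-0.145,0,0,0,100],[0,0,0,0,0,0,100]]'>/dev/null; eval $L
```

```text
t 8.6 tcp [0.467  0.1888 0.1831] x [-0.002 -0.001 -1.   ] y [-0.838 -0.546  0.002] z [-0.546  0.838  0.   ] F [-0.2 -0.3 -0.2] w 0.0874 q [ 44.4   4.5 -20.8  -0.  -64.8 -11.3]
t 9.1 tcp [ 0.4821 -0.0443  0.1825] x [-0.003 -0.001 -1.   ] y [-0.837 -0.547  0.003] z [-0.547  0.837  0.001] F [ 1.3  0.2 -0.1] w 0.0877 q [ 18.1   2.6 -22.9  -0.  -64.7  15.1]
t 9.5 tcp [ 0.4946 -0.2296  0.1823] x [-0.003  0.    -1.   ] y [-0.838 -0.546  0.003] z [-0.546  0.838  0.002] F [1.8 1.  0.5] w 0.0879 q [ -4.3   8.7 -16.   -0.  -65.5  37.4]
t 9.9 tcp [ 0.4871 -0.2331  0.1789] x [ 0.192 -0.33  -0.924] y [-0.841 -0.54   0.018] z [-0.505  0.774 -0.382] F [-0.9 -1.3 -0.8] w 0.0878 q [ 10.1  -2.6 -44.3  30.8 -44.5   1.4]
t 10.6 tcp [ 0.4939 -0.2339  0.1794] x [-0.38  -0.232 -0.895] y [-0.753 -0.485  0.445] z [-0.538  0.843  0.01 ] F [-0.9 -1.1 -1.3] w 0.0878 q [  4.5  21.7  -9.2  11.7 -83.2  24.3]
t 11.0 tcp [ 0.4921 -0.236   0.1864] x [-0.005 -0.    -1.   ] y [-0.846 -0.534  0.005] z [-0.534  0.846  0.003] F [ 0.4 -0.6 -0.1] w 0.0877 q [ -5.    8.6 -15.6   0.1 -66.1  37.2]
```

```bash
cat > kin.py <<'E'
from h import *
from scipy.optimize import least_squares
import itertools
def fk(q,p,sg):
    q=np.radians(q); s4,s5,s6=sg
    R1=Ro.from_euler("z",q[0]); Rf=R1*Ro.from_euler("y",-(q[2]-q[1]))
    a1,b,d1,L2,d4,a3,c5,Lt,off,ty,tz,c4=p
    R4=Rf*Ro.from_euler("x",s4*q[3]); R5=R4*Ro.from_euler("y",s5*q[4]); R=R5*Ro.from_euler("x",s6*q[5]+off)
    P=R1.apply([a1+L2*np.sin(q[1]),b,d1+L2*np.cos(q[1])])+Rf.apply([d4,0,a3])+R5.apply([0,c5,0])+R.apply([Lt,ty,tz])
    return P,R
def data():
    D=[json.loads(l) for l in open("log.jsonl")]
    D.append(dict(joints=[91.736,20.546,.682,0,-70.136,-16.507],tcp_pos=[.1721,.6526,.1872],eef_rot=[95.365,89.905,-99.413]))
    D.append(dict(joints=[69.2,4.1,-20.6,0,-65.2,6.1],tcp_pos=[.3445,.3661,.1875],eef_rot=None))
    D.append(dict(joints=[30.7,16.,-30.3,0,-43.8,2.5],tcp_pos=[.5153,.0828,.0247],eef_rot=None))
    return D
def fit(verbose=1):
    D=data();best=None
    for sg in itertools.product((1,-1),(-1,),(1,-1)):
      for off in(0,np.pi/2,np.pi,-np.pi/2):
        def res(p):
            o=[]
            for e in D:
                P,R=fk(e["joints"],p,sg);o+=list((P-e["tcp_pos"])/.002)
                if e["eef_rot"] is not None:o+=list((R.inv()*Ro.from_euler("xyz",e["eef_rot"],degrees=True)).as_rotvec()/.01)
            o+=list((p-np.array([0,0,.3,.45,.45,0,0,.25,p[8],0,0,0]))*1)
            return np.array(o)
        f=least_squares(res,[0,0,.3,.45,.45,0,-.15,.25,off,0,0,0])
        if best is None or f.cost<best[0]:best=(f.cost,f.x,sg,res(f.x))
    if verbose:print(best[0],best[1].round(4),best[2]);print(best[3].round(1))
    return best[1],best[2]
E
python3 -c "
from kin import *
p,sg=fit();np.save('p.npy',p);print(sg)"
```

```text
0.0878093622808667 [ 4.0000e-04 -2.0000e-04  1.9860e-01  6.0150e-01  4.6310e-01 -1.0000e-04
 -1.9160e-01  4.1730e-01 -1.5708e+00  0.0000e+00 -1.0000e-04  0.0000e+00] (-1, -1, -1)
[-0.  -0.  -0.  -0.  -0.  -0.  -0.  -0.  -0.  -0.  -0.  -0.  -0.  -0.
 -0.  -0.  -0.   0.  -0.  -0.   0.  -0.  -0.   0.   0.  -0.  -0.  -0.
 -0.   0.  -0.  -0.  -0.  -0.  -0.   0.   0.  -0.  -0.   0.   0.   0.2
 -0.   0.2  0.1  0.   0.  -0.   0.  -0.  -0.1  0.2  0.  -0.  -0.2  0.2
  0.   0.  -0.   0. ]
(-1, -1, -1)
```

```bash
cat >> kin.py <<'E'
P0=np.load("p.npy") if __import__("os").path.exists("p.npy") else None; SG=(-1,-1,-1)
LO=np.array([-176.03,-82.01,-58.28,-173.87,-174.79,-173.66]);HI=np.array([176.03,121.73,71.71,95.51,-.11,173.66])
def ik(pos,R,q0):
    def res(q):
        P,Rq=fk(q,P0,SG);return np.r_[(P-pos)/.01,(Rq.inv()*R).as_rotvec()/.05]
    f=least_squares(res,np.clip(q0,LO+1,HI-1),bounds=(LO,HI),x_scale=30.);return f.x,f.cost
def ws(q):
    q=np.radians(q);R1=Ro.from_euler("z",q[0]);Rf=R1*Ro.from_euler("y",-(q[2]-q[1]));R5=Rf*Ro.from_euler("x",-q[3])*Ro.from_euler("y",-q[4])
    E=R1.apply([P0[3]*np.sin(q[1]),0,P0[2]+P0[3]*np.cos(q[1])]);W=E+Rf.apply([P0[4],0,0]);V=W+R5.apply([0,P0[6],0]);return E,W,V
u=-np.array([1,-.107,.577]);u/=np.linalg.norm(u)       # bottle base->mouth
BASE=np.array([.5,-.2263,.0921])-u*.0588
POST=np.array([.5058,.0770,0])
def graspR(th,s):
    n=np.cross(u,[0,0,1]);n/=np.linalg.norm(n)           # horizontal, across the bottle
    up=np.cross(n,u);up*=np.sign(up[2]);a=-up*np.cos(np.radians(th))+u*np.sin(np.radians(th))
    y=n*s;return Ro.from_matrix(np.stack([a,y,np.cross(a,y)],1))
def grasp(L,th,s,off=.059): R=graspR(th,s);return BASE+u*L+R.apply([off,0,0]),R
def place(L,th,s,yaw,h=0,off=.059):  # yaw: direction in plan the tool points
    c,q=np.cos(np.radians(yaw)),np.sin(np.radians(yaw));t=np.radians(th)
    a=np.array([c*np.cos(t),q*np.cos(t),-np.sin(t)])
    R0=graspR(th,s).as_matrix(); zdir=np.sign(R0[:,2]@-u)     # tool z towards base?
    y=zdir*np.cross([0,0,1],a);y/=np.linalg.norm(y);z=np.cross(a,y)
    R=Ro.from_matrix(np.stack([a,y,z],1));return POST+[0,0,.150-L+h]+R.apply([off,0,0]),R
E
python3 - <<'E'
from kin import *
q0=np.array(r.get_state()["joints"]);print(BASE,u)
for s in(1,-1):
  for th in(0,15,30):
    L=45 if th<30 else 38; L/=1000
    pg,Rg=grasp(L,th,s);qg,c=ik(pg,Rg,q0);print("GRASP s",s,"th",th,"cost",round(c,3),qg.round(0),[x.round(2).tolist() for x in ws(qg)[1:]])
    for yaw in range(-180,180,30):
        best=None
        for st0 in(qg,[qg[0],20,-30,80,-80,0],[qg[0],20,-30,-80,-80,0],[30,20,-30,-90,-80,100],[-30,20,-30,80,-80,-100],[0,0,-30,-150,-60,0]):
            pp,Rp=place(L,th,s,yaw);q,c=ik(pp,Rp,st0);ph,_=place(L,th,s,yaw,.09);q2,c2=ik(ph,Rp,q)
            if c+c2<.02:
                d=abs(q-qg).max()
                if best is None or d<best[0]:best=(d,q,q2)
        if best:
            E,W,V=ws(best[1]);print("  yaw",yaw,best[1].round(0),"hi",best[2].round(0),"W",W.round(2),"V",V.round(2))
E
```

```text
[ 0.55071269 -0.23172626  0.12136122] [-0.86246067  0.09228329 -0.49763981]
GRASP s 1 th 0 cost 0.039 [  -4.    8.  -51.    9.   -1. -101.] [[0.32, -0.02, 0.4], [0.33, -0.21, 0.41]]
  yaw -180 [  17.   64.   25.  -25. -138.   71.] hi [  16.   58.   25.  -29. -144.   66.] W [0.86 0.26 0.17] V [0.86 0.08 0.11]
  yaw -150 [  30.   64.   13.   -0. -129.   90.] hi [  30.   57.   12.   -1. -135.   90.] W [0.72 0.42 0.11] V [0.82 0.26 0.11]
  yaw -120 [  43.   60.   -6.   19. -113.   98.] hi [  43.   53.   -7.   20. -119.  100.] W [0.52 0.48 0.08] V [0.68 0.39 0.11]
  yaw -90 [ 54.  54. -30.  36. -95.  94.] hi [  54.   46.  -31.   37. -101.   98.] W [0.31 0.44 0.09] V [0.51 0.44 0.11]
  yaw -60 [ 61.  49. -56.  60. -83.  77.] hi [ 61.  38. -57.  59. -87.  86.] W [0.16 0.29 0.15] V [0.33 0.39 0.11]
  yaw 30 [ -42.   61.  -46. -107.  -95.  106.] hi [ -43.   39.  -49. -107.  -89.   88.] W [ 0.29 -0.26  0.05] V [ 0.2  -0.1   0.11]
  yaw 60 [-34.  48. -25. -86. -91.  73.] hi [-34.  35. -26. -87. -92.  61.] W [ 0.48 -0.32  0.16] V [ 0.33 -0.23  0.11]
  yaw 90 [ -23.   50.   -5.  -71. -103.   57.]
[... 6453 characters left out ...]
3.] W [0.18 0.26 0.27] V [0.35 0.35 0.29]
  yaw 30 [ -26.   14.  -42. -100.  -47. -129.] hi [ -14.   -3.  -37.  -84.  -37. -162.] W [ 0.36 -0.18  0.4 ] V [ 0.24 -0.08  0.29]
  yaw 60 [ -21.   22.  -26.  -74.  -63. -138.] hi [ -19.   11.  -24.  -69.  -65. -153.] W [ 0.5  -0.19  0.42] V [ 0.35 -0.19  0.29]
  yaw 90 [ -14.   30.  -11.  -58.  -80. -138.] hi [ -14.   22.   -8.  -57.  -86. -147.] W [ 0.63 -0.16  0.41] V [ 0.51 -0.23  0.29]
  yaw 120 [  -5.   38.    3.  -46.  -97. -133.] hi [  -5.   32.    6.  -47. -103. -139.] W [ 0.75 -0.06  0.4 ] V [ 0.66 -0.19  0.29]
  yaw 150 [   6.   45.   13.  -33. -109. -122.] hi [   6.   39.   16.  -35. -116. -127.] W [0.81 0.09 0.38] V [ 0.77 -0.08  0.29]
```

```bash
cat >> kin.py <<'E'
def sim(s0,pos,R,n=12):
    """IK along straight/slerp path from state; print joints"""
    q=np.array(s0["joints"]);R0=Ro.from_euler("xyz",s0["eef_rot"],degrees=True);p0=np.array(s0["tcp_pos"]);rv=(R0.inv()*R).as_rotvec();mx=0
    for i in range(1,n+1):
        q1,c=ik(p0+(pos-p0)*i/n,R0*Ro.from_rotvec(rv*i/n),q);mx=max(mx,c);dq=q1-q;q=q1
        if i%max(1,n//6)==0:print("  ",q.round(0),"step",abs(dq).max().round(1),"c",round(c,3))
    return dict(joints=q,tcp_pos=np.array(pos),eef_rot=R.as_euler("xyz",degrees=True))
def need(s,pos,R):
    R0=Ro.from_euler("xyz",s["eef_rot"],degrees=True);d=np.array(pos)-s["tcp_pos"];rv=(R0.inv()*R).as_rotvec()
    print("rotvec",rv.round(3),"deg",np.degrees(np.linalg.norm(rv)).round(1),"| shift first",(R0.inv().apply(d)*100).round(2),"| after turn",(R.inv().apply(d)*100).round(2))
E
python3 - <<'E'
from kin import *
s0=r.get_state();L,th,s,off=.042,20,1,.056
pg,Rg=grasp(L,th,s,off);a=Rg.apply([1,0,0]);print("pg",pg,Rg.as_matrix().round(3).tolist())
pre=pg-a*.10
need(s0,pre,Rg);s1=sim(s0,pre,Rg,14)
s2=sim(s1,pg,Rg,6);print("lift")
lift=pg+[0,0,.12];s3=sim(s2,lift,Rg,6)
for yaw in(45,60,75,90,105):
    pp,Rp=place(L,th,s,yaw,.10,off);print("yaw",yaw,pp.round(3));need(s3,pp,Rp);
    mid=np.array([.5,-.08,.33]);s4=sim(s3,mid,Rg,6);s5=sim(s4,mid,Rp,18);s6=sim(s5,pp,Rp,6);s7=sim(s6,pp-[0,0,.1],Rp,6)
E
```

```text
pg [ 0.52400908 -0.22886897  0.04528484] [[0.17, 0.106, 0.98], [-0.018, 0.994, -0.105], [-0.985, 0.0, 0.171]]
rotvec [ 2.233 -0.097 -0.198] deg 128.6 | shift first [ 4.25 -1.75 -0.05] | after turn [4.44 1.05 0.63]
   [ -6.   9. -16.  -2. -65.  21.] step 8.3 c 0.0
   [ -7.   8. -16.  -3. -63.   4.] step 8.5 c 0.0
   [ -7.   8. -18.  -4. -61. -14.] step 8.9 c 0.0
   [ -7.   7. -19.  -4. -58. -32.] step 9.2 c 0.0
   [ -6.   6. -22.  -3. -55. -51.] step 9.7 c 0.0
   [ -5.   6. -24.  -2. -51. -72.] step 10.3 c 0.0
   [ -4.   5. -27.   1. -48. -93.] step 10.8 c 0.0
   [ -4.   6. -28.   1. -46. -93.] step 2.2 c 0.0
   [ -4.   8. -29.   1. -44. -93.] step 2.2 c 0.0
   [ -4.   9. -30.   1. -42. -93.] step 2.2 c 0.0
   [ -4.  10. -30.   1. -39. -93.] step 2.2 c 0.0
   [ -4.  12. -31.   1. -37. -93.] step 2.2 c 0.0
   [ -4.  13. -32.   1. -35. -93.] step 2.2 c 0.0
lift
   [ -4.  12. -31.   1. -38. -93.] step 2.8 c 0.0
   [ -4.  10. -29.   1. -41. -93.] step 2.8 c 0.0
   [ -4.   9. -28.   1. -43. -93.] step 2.8 c 0.0
   [ -4.   8. -26.   1. -46. -93.] step 2.8 c 0.0
   [ -4.   7. -25.   1. -49. 
[... 6286 characters left out ...]
[ -29.   32.   22.  -56. -126.   29.] step 4.2 c 0.0
   [ -27.   31.   18.  -56. -122.   31.] step 4.5 c 0.0
   [ -24.   31.   14.  -55. -118.   33.] step 4.1 c 0.0
   [ -22.   31.   10.  -55. -114.   35.] step 4.0 c 0.0
   [ -19.   31.    7.  -56. -110.   37.] step 3.9 c 0.0
   [ -16.   32.    4.  -57. -106.   38.] step 3.8 c 0.0
   [ -14.   32.    1.  -58. -102.   40.] step 3.7 c 0.0
   [ -14.   34.    1.  -57. -101.   41.] step 1.5 c 0.0
   [ -14.   35.    1.  -57. -100.   43.] step 1.5 c 0.0
   [-14.  36.   0. -57. -99.  44.] step 1.4 c 0.0
   [-13.  38.  -0. -57. -98.  45.] step 1.4 c 0.0
   [-13.  39.  -0. -56. -97.  47.] step 1.4 c 0.0
   [-13.  40.  -1. -56. -96.  48.] step 1.5 c 0.0
```

```bash
python3 -m creep '[[0.1396,-0.0061,-0.0124,0,0,0,100],[0.1396,-0.0061,-0.0124,0,0,0,100],[0.1396,-0.0061,-0.0124,0,0,0,100],[0.1396,-0.0061,-0.0124,0,0,0,100],[0.1396,-0.0061,-0.0124,0,0,0,100],[0.1396,-0.0061,-0.0124,0,0,0,100],[0.1396,-0.0061,-0.0124,0,0,0,100],[0.1396,-0.0061,-0.0124,0,0,0,100]]' >/dev/null
python3 -m creep '[[0.1396,-0.0061,-0.0124,0,0,0,100],[0.1396,-0.0061,-0.0124,0,0,0,100],[0.1396,-0.0061,-0.0124,0,0,0,100],[0.1396,-0.0061,-0.0124,0,0,0,100],[0.1396,-0.0061,-0.0124,0,0,0,100],[0.1396,-0.0061,-0.0124,0,0,0,100],[0.1396,-0.0061,-0.0124,0,0,0,100],[0.1396,-0.0061,-0.0124,0,0,0,100]]'
python3 - <<'E'
from kin import *
s=st();pg,Rg=grasp(.042,20,1,.056);need(s,pg-Rg.apply([.1,0,0]),Rg)
E
```

```text
time_s: 12.6
tcp_pos: [0.4934, -0.2349, 0.1842]
eef_rot: [-1.0, 80.6, -7.3]
contact_force: [-0.6, 0.3, 0.6]
gripper_width: 0.0875
t 12.6 tcp [ 0.4934 -0.2349  0.1842] x [ 0.162 -0.021 -0.987] y [ 0.109  0.994 -0.003] z [ 0.981 -0.107  0.164] F [-0.6  0.3  0.6] w 0.0875 q [ -4.5   2.5 -23.9   0.6 -54.3 -92. ]
rotvec [-0.002 -0.007  0.003] deg 0.5 | shift first [4.19 0.94 0.59] | after turn [4.2  0.92 0.56]
```

```bash
python3 -m creep '[[0,-0.007,0.003,2,0.5,0.3,100],[0,0,0,2.2,0.44,0.28,100],[0,0,0,0,0,0,100],[0,0,0,0,0,0,100]]'
python3 - <<'E'
from kin import *
s=st();pg,Rg=grasp(.042,20,1,.056);need(s,pg,Rg)
im,d=r.capture('side');W=cloud('side',d);R=Ro.from_euler('xyz',s['eef_rot'],degrees=True);q=(W-np.array(s['tcp_pos']))@R.as_matrix()
for sg in(1,-1):
    k=(d>0)&(q[...,1]*sg>.036)&(abs(q[...,1])<.07)&(abs(q[...,2])<.03)&(q[...,0]<-.02)&(q[...,0]>-.08);p=q[k];print(sg,len(p),np.percentile(p,[2,50,98],axis=0).round(3).tolist() if len(p) else 0)
cv2.imwrite('pics/s6.png',cv2.resize(im[120:260,270:440],None,fx=4.7,fy=4.2))
E
```

```text
time_s: 13.0
tcp_pos: [0.507, -0.2272, 0.1443]
eef_rot: [-0.5, 80.2, -6.4]
contact_force: [0.7, -0.7, 0.7]
gripper_width: 0.0876
t 13.0 tcp [ 0.507  -0.2272  0.1443] x [ 0.169 -0.019 -0.986] y [ 0.103  0.995 -0.001] z [ 0.98  -0.101  0.17 ] F [ 0.7 -0.7  0.7] w 0.0876 q [ -3.6   5.2 -26.6   0.6 -48.5 -92.7]
rotvec [ 0.004 -0.001  0.001] deg 0.2 | shift first [10.05  0.03  0.  ] | after turn [ 1.005e+01  2.000e-02 -1.000e-02]
1 215 [[-0.079, 0.057, -0.011], [-0.06, 0.061, -0.001], [-0.041, 0.066, 0.01]]
-1 37 [[-0.071, -0.053, 0.006], [-0.056, -0.044, 0.009], [-0.041, -0.04, 0.011]]
```

View pics/s6.png

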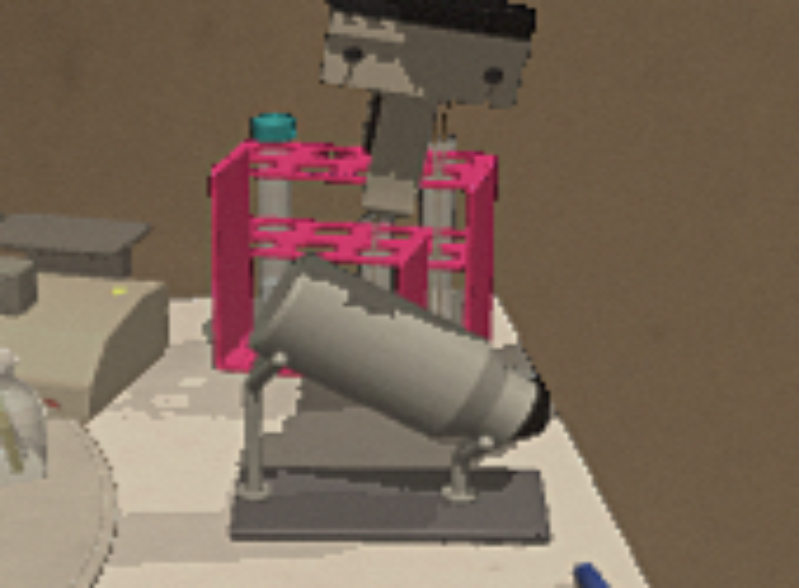

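```bash
python3 -m creep '[[0,0,0,3,0,0,100],[0,0,0,3,0,0,100],[0,0,0,2,0,0,100],[0,0,0,1,0,0,100],[0,0,0,0.5,0,0,100],[0,0,0,0.5,0,0,100],[0,0,0,0,0,0,100]]' 30
python3 -m creep '[[0,0,0,0,0,0,0],[0,0,0,0,0,0,0],[0,0,0,0,0,0,0],[0,0,0,0,0,0,0],[0,0,0,0,0,0,0],[0,0,0,0,0,0,0],[0,0,0,0,0,0,0]]' 40
python3 - <<'E'
from kin import *
s=st();pg,Rg=grasp(.042,20,1,.056);need(s,pg,Rg);need(s,pg+[0,0,.15],Rg)
im,d=r.capture('side');cv2.imwrite('pics/s7.png',cv2.resize(im[120:260,270:440],None,fx=4.7,fy=4.2))
E
```

```text
time_s: 13.75
tcp_pos: [0.5247, -0.2293, 0.0467]
eef_rot: [-0.5, 80.1, -6.4]
contact_force: [0.8, 0.1, -0.2]
gripper_width: 0.0879
time_s: 14.45
tcp_pos: [0.5246, -0.2292, 0.0465]
eef_rot: [-0.4, 80.1, -6.4]
contact_force: [-0.3, 1.9, 2.7]
gripper_width: 0.0577
t 14.45 tcp [ 0.5246 -0.2292  0.0465] x [ 0.171 -0.019 -0.985] y [ 0.104  0.995 -0.001] z [ 0.98  -0.102  0.172] F [-0.3  1.9  2.7] w 0.0577 q [ -3.7  13.2 -31.9   0.8 -35.  -92.9]
rotvec [0.003 0.001 0.001] deg 0.2 | shift first [ 0.11  0.02 -0.08] | after turn [ 0.11  0.02 -0.08]
rotvec [0.003 0.001 0.001] deg 0.2 | shift first [-14.66   0.     2.5 ] | after turn [-14.67   0.02   2.48]
```

```bash
python3 -m creep '[[0,0,0,-0.5,0,0.08,0],[0,0,0,-1,0,0.17,0],[0,0,0,-3.3,0,0.56,0],[0,0,0,-3.3,0,0.56,0],[0,0,0,-3.3,0,0.56,0],[0,0,0,-3.3,0,0.56,0],[0,0,0,0,0,0,0]]'
python3 - <<'E'
from kin import *
s=st();pp,Rp=place(.042,20,1,75,.10,.056);Rg=Ro.from_euler('xyz',s['eef_rot'],degrees=True);mid=np.array([.5,.08,.35])
need(s,mid,Rp);s1=sim(s,mid,Rg,8);s2=sim(s1,mid,Rp,18);need(s2,pp,Rp);s3=sim(s2,pp,Rp,6)
im,d=r.capture('side');W=cloud('side',d)
for m in r.masks_of('bottle','side')[:1]: k=m['pixels']&(d>0);print(m['score'],np.percentile(W[k],[3,50,97],axis=0).round(3).tolist())
E
```

```text
time_s: 15.2
tcp_pos: [0.5264, -0.2298, 0.2017]
eef_rot: [-0.8, 79.6, -6.7]
contact_force: [0.2, 0.7, -2.3]
gripper_width: 0.0576
t 15.2 tcp [ 0.5264 -0.2298  0.2017] x [ 0.179 -0.021 -0.984] y [ 0.103  0.995 -0.003] z [ 0.978 -0.101  0.18 ] F [ 0.2  0.7 -2.3] w 0.0576 q [ -3.7   3.9 -20.2   0.7 -55.6 -92.6]
rotvec [-1.12  -0.858  0.949] deg 97.4 | shift first [-15.72  30.51  -3.03] | after turn [22.41 10.57 23.94]
   [  1.   1. -21.   2. -58. -98.] step 5.3 c 0.0
   [   6.   -1.  -21.    3.  -60. -103.] step 5.5 c 0.0
   [  12.   -3.  -21.    4.  -62. -109.] step 5.6 c 0.0
   [  17.   -5.  -21.    5.  -65. -114.] step 5.6 c 0.0
   [  22.   -6.  -20.    5.  -67. -120.] step 5.5 c 0.0
   [  28.   -7.  -18.    6.  -70. -125.] step 5.3 c 0.0
   [  33.   -7.  -17.    7.  -73. -130.] step 5.2 c 0.0
   [  38.   -7.  -14.    8.  -75. -135.] step 4.9 c 0.0
   [  35.  -14.  -21.    4.  -64. -120.] step 5.6 c 0.0
   [ 26. -18. -23.  -7. -55. -96.] step 9.6 c 0.0
   [  8. -16. -18. -30. -57. -58.] step 13.7 c 0.0
   [-12.  -9. -14. -51. -71. -23.] step 10.5 c 0.0
   [-24.  -0. -11. -62. -85.   2.] step 7.3 c 0.0
   [-28.   9.  -7. -67. -96.  20.] step 5.4 c 0.0
rotvec [-0. -0.  0.] deg 0.0 | shift first [ 10.33  -0.64 -13.39] | after turn [ 10.33  -0.64 -13.39]
   [-27.  11.  -9. -67. -94.  23.] step 2.9 c 0.0
   [-26.  13. -11. -67. -92.  26.] step 2.9 c 0.0
   [-25.  15. -12. -68. -90.  29.] step 3.0 c 0.0
   [-25.  17. -14. -68. -88.  32.] step 3.0 c 0.0
   [-24.  19. -15. -69. -86.  35.] step 3.1 c 0.0
   [-23.  22. -16. -69. -84.  38.] step 3.1 c 0.0
0.89 [[0.44, -0.233, 0.204], [0.491, -0.203, 0.245], [0.554, -0.194, 0.29]]
```

```bash
python3 -m creep '[[0,0,0,-1.97,3.81,-0.38,0],[0,0,0,-1.97,3.81,-0.38,0],[0,0,0,-1.97,3.81,-0.38,0],[0,0,0,-1.97,3.81,-0.38,0],[0,0,0,-1.97,3.81,-0.38,0],[0,0,0,-1.97,3.81,-0.38,0],[0,0,0,-1.97,3.81,-0.38,0],[0,0,0,-1.97,3.81,-0.38,0]]'
python3 -m creep '[[-0.0467,-0.0358,0.0395,0,0,0,0],[-0.0467,-0.0358,0.0395,0,0,0,0],[-0.0467,-0.0358,0.0395,0,0,0,0],[-0.0467,-0.0358,0.0395,0,0,0,0],[-0.0467,-0.0358,0.0395,0,0,0,0],[-0.0467,-0.0358,0.0395,0,0,0,0],[-0.0467,-0.0358,0.0395,0,0,0,0],[-0.0467,-0.0358,0.0395,0,0,0,0]]'
python3 -m creep '[[-0.0467,-0.0358,0.0395,0,0,0,0],[-0.0467,-0.0358,0.0395,0,0,0,0],[-0.0467,-0.0358,0.0395,0,0,0,0],[-0.0467,-0.0358,0.0395,0,0,0,0],[-0.0467,-0.0358,0.0395,0,0,0,0],[-0.0467,-0.0358,0.0395,0,0,0,0],[-0.0467,-0.0358,0.0395,0,0,0,0],[-0.0467,-0.0358,0.0395,0,0,0,0]]'
python3 -m creep '[[-0.0467,-0.0358,0.0395,0,0,0,0],[-0.0467,-0.0358,0.0395,0,0,0,0],[-0.0467,-0.0358,0.0395,0,0,0,0],[-0.0467,-0.0358,0.0395,0,0,0,0],[-0.0467,-0.0358,0.0395,0,0,0,0],[-0.0467,-0.0358,0.0395,0,0,0,0],[-0.0467,-0.0358,0.0395,0,0,0,0],[-0.0467,-0.0358,0.0395,0,0,0,0]]'
python3 - <<'E'
from kin import *
s=st();pp,Rp=place(.042,20,1,75,.10,.056);need(s,pp,Rp)
E
```

```text
time_s: 16.1
tcp_pos: [0.4973, 0.0815, 0.3443]
eef_rot: [-0.9, 80.2, -6.8]
contact_force: [1.5, 0.8, -2.5]
gripper_width: 0.0577
time_s: 16.9
tcp_pos: [0.4974, 0.0801, 0.343]
eef_rot: [20.1, 59.6, 37.9]
contact_force: [0.3, -0.4, -3.8]
gripper_width: 0.0578
time_s: 17.7
tcp_pos: [0.4979, 0.08, 0.3437]
eef_rot: [13.2, 38.4, 57.0]
contact_force: [0.0, -0.5, -2.7]
gripper_width: 0.0576
time_s: 18.5
tcp_pos: [0.4982, 0.0799, 0.3435]
eef_rot: [0.5, 19.9, 75.2]
contact_force: [0.3, -0.4, -2.4]
gripper_width: 0.0577
t 18.5 tcp [0.4982 0.0799 0.3435] x [ 0.241  0.909 -0.341] y [-0.966  0.259  0.009] z [0.096 0.327 0.94 ] F [ 0.3 -0.4 -2.4] w 0.0577 q [-28.3   9.7  -7.5 -66.9 -96.2  20.4]
rotvec [-0.008  0.001 -0.003] deg 0.5 | shift first [ 10.14  -0.95 -12.77] | after turn [ 10.16  -0.81 -12.76]
```

```bash
python3 -m creep '[[-0.008,0.001,-0.003,0,0,0,0],[0,0,0,2.54,-0.2,-3.19,0],[0,0,0,2.54,-0.2,-3.19,0],[0,0,0,2.54,-0.2,-3.19,0],[0,0,0,2.54,-0.2,-3.19,0],[0,0,0,0,0,0,0],[0,0,0,0,0,0,0]]'
cat > meas.py <<'E'
from kin import *
def meas(tag,zlo,zhi,zend):
    ims=[]
    for n in("side","top"):
        im,d=r.capture(n);ims.append(im);W=cloud(n,d);X,Y,Z=W[...,0],W[...,1],W[...,2];ok=d>0
        m=(r.masks_of("bottle",n) or [None])[0]
        if m: print(n,"bottle score",round(m["score"],2),np.round(m["rect"]))
        k=ok&(abs(X-POST[0])<.05)&(abs(Y-POST[1])<.05)&(Z>zlo)&(Z<zhi)
        if m is not None:k&=m["pixels"]
        p=W[k]
        if len(p)>80:
            f=lambda q:np.linalg.norm(np.cross(p-[q[0],q[1],.17],np.array([q[2],q[3],1])/np.linalg.norm([q[2],q[3],1])),axis=1)-.029
            q=least_squares(f,[POST[0],POST[1],0,0],loss="soft_l1",f_scale=.0015).x
            print(n,"axis n",len(p),"at z=%.3f"%zend,(q[:2]+q[2:]*(zend-.17)).round(4),"tilt deg",np.degrees(q[2:]).round(2),"rms",np.std(f(q)).round(4))
        if m is not None: print("  bottle z range",np.percentile(W[m["pixels"]&ok][:,2],[1,99]).round(4))
        k=ok&(abs(X-POST[0])<.025)&(abs(Y-POST[1])<.025)&(Z>.03)&(Z<.073);p=W[k]
        if len(p)>60:
            f=lambda q:np.hypot(p[:,0]-q[0],p[:,1]-q[1])-.012
            q=least_squares(f,POST[:2],loss="soft_l1",f_scale=.001).x;print(n,"post",len(p),q.round(4),"rms",np.std(f(q)).round(4))
    a=cv2.resize(ims[0][170:370,270:430],(480,600));b=cv2.resize(ims[1][190:330,200:300],(320,600))[:, :320]
    cv2.imwrite(f"pics/{tag}.png",np.hstack([a,b]))
E
python3 -c "
from meas import *
s=st();pp,Rp=place(.042,20,1,75,.10,.056);need(s,pp,Rp);meas('p1',.155,.245,.12)"
```

```text
time_s: 19.2
tcp_pos: [0.5195, 0.1281, 0.1899]
eef_rot: [0.1, 20.1, 75.0]
contact_force: [0.8, -0.5, -2.3]
gripper_width: 0.0583
t 19.2 tcp [0.5195 0.1281 0.1899] x [ 0.244  0.907 -0.344] y [-0.966  0.26   0.001] z [0.09  0.331 0.939] F [ 0.8 -0.5 -2.3] w 0.0583 q [-22.9  21.8 -15.6 -69.3 -83.9  37.6]
rotvec [-0.002 -0.002  0.   ] deg 0.1 | shift first [ 0.01 -0.   -0.11] | after turn [ 0.01 -0.   -0.11]
side bottle score 0.84 [353. 175. 393. 264.]
side axis n 2249 at z=0.120 [0.5046 0.0792] tilt deg [ 0.61 -0.2 ] rms 0.0009
  bottle z range [0.1221 0.2493]
side post 334 [0.5055 0.077 ] rms 0.0009
top bottle score 0.77 [214. 245. 256. 286.]
top axis n 329 at z=0.120 [0.5068 0.0776] tilt deg [ 0.37 -0.15] rms 0.0002
  bottle z range [0.1639 0.2542]
```

View pics/p1.png

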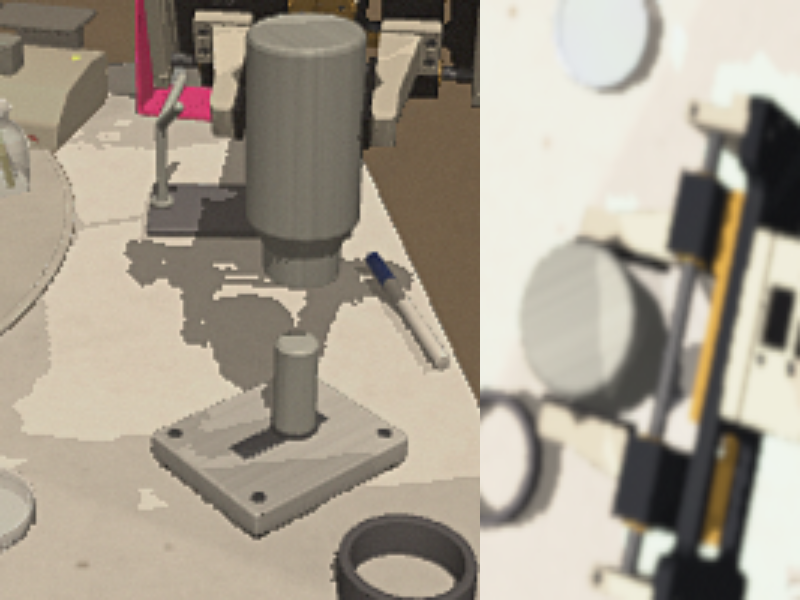

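```bash
python3 -m creep '[[-0.0077,-0.0022,-0.0028,0,0,0,0],[0,0,0,-0.18,-0.05,-0.07,0],[0,0,0,0.46,0,-1.25,0],[0,0,0,0.46,0,-1.25,0],[0,0,0,0.46,0,-1.25,0],[0,0,0,0,0,0,0],[0,0,0,0,0,0,0]]'
python3 -c "
from meas import *
s=st();meas('p2',.12,.205,.082)"
```

```text
time_s: 20.1
tcp_pos: [0.5202, 0.1263, 0.1495]
eef_rot: [-0.4, 19.9, 74.8]
contact_force: [-0.2, 0.6, -2.6]
gripper_width: 0.0576
t 20.1 tcp [0.5202 0.1263 0.1495] x [ 0.247  0.907 -0.34 ] y [-0.966  0.26  -0.007] z [0.082 0.33  0.94 ] F [-0.2  0.6 -2.6] w 0.0576 q [-23.4  26.2 -16.6 -69.9 -82.4  43.3]
side bottle score 0.71 [351. 200. 389. 289.]
side axis n 1998 at z=0.082 [0.506  0.0773] tilt deg [-0.02 -0.27] rms 0.0009
  bottle z range [0.081  0.2088]
side post 326 [0.5054 0.077 ] rms 0.0008
top bottle score 0.66 [219. 251. 263. 289.]
top axis n 282 at z=0.082 [0.5076 0.0764] tilt deg [-0.22 -0.23] rms 0.0012
  bottle z range [0.1174 0.2128]
```

View pics/p2.png

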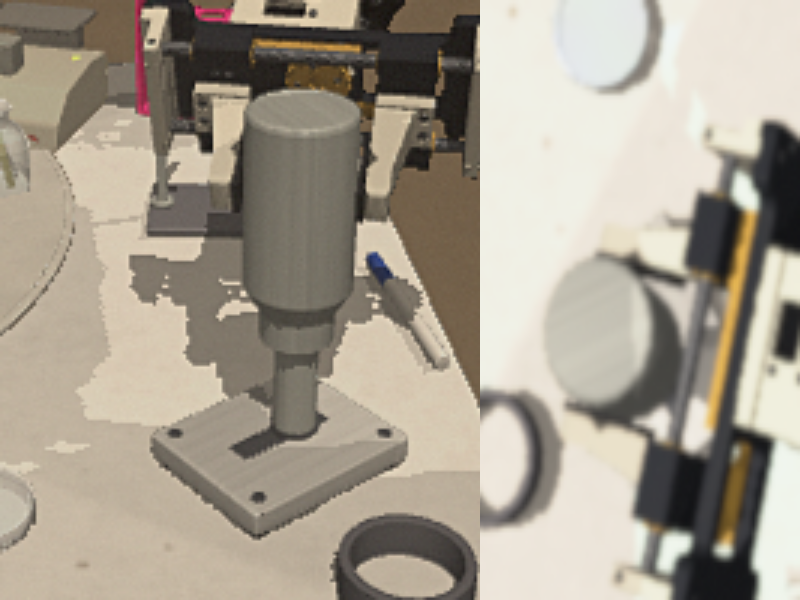

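```bash
python3 -m creep '[[0,0,0,0.17,0,-0.47,0],[0,0,0,0.17,0,-0.47,0],[0,0,0,0.17,0,-0.47,0],[0,0,0,0.17,0,-0.47,0],[0,0,0,0,0,0,0]]'
python3 -m creep '[[0,0,0,0.17,0,-0.47,0],[0,0,0,0.17,0,-0.47,0],[0,0,0,0.17,0,-0.47,0],[0,0,0,0,0,0,0]]'
```

```text
time_s: 20.8
tcp_pos: [0.5203, 0.1262, 0.1295]
eef_rot: [-0.5, 19.9, 74.8]
contact_force: [-1.2, -0.3, -3.2]
gripper_width: 0.0581
time_s: 21.2
tcp_pos: [0.5205, 0.1261, 0.1146]
eef_rot: [-0.5, 19.9, 74.7]
contact_force: [-0.3, -0.3, -2.6]
gripper_width: 0.0577
```

Entering freely. Remaining ≈ 26 mm: go 22 mm, then creep.

```bash
python3 -m creep '[[0,0,0,0.17,0,-0.47,0],[0,0,0,0.17,0,-0.47,0],[0,0,0,0.17,0,-0.47,0],[0,0,0,0.17,0,-0.47,0],[0,0,0,0.07,0,-0.19,0],[0,0,0,0,0,0,0]]'
python3 -m creep '[[0,0,0,0.03,0,-0.09,0],[0,0,0,0.03,0,-0.09,0],[0,0,0,0,0,0,0]]'
python3 -c "
from meas import *
s=st();meas('p3',.06,.145,.02)"
```

```text
time_s: 21.8
tcp_pos: [0.5208, 0.126, 0.0929]
eef_rot: [-0.5, 19.9, 74.7]
contact_force: [0.2, 0.3, -2.5]
gripper_width: 0.0578
time_s: 22.1
tcp_pos: [0.5209, 0.1259, 0.0915]
eef_rot: [-0.6, 19.9, 74.7]
contact_force: [-0.2, -0.1, -3.6]
gripper_width: 0.0579
t 22.1 tcp [0.5209 0.1259 0.0915] x [ 0.248  0.907 -0.341] y [-0.966  0.26  -0.01 ] z [0.08  0.332 0.94 ] F [-0.2 -0.1 -3.6] w 0.0579 q [-23.7  32.7 -17.3 -70.7 -80.1  50.4]
side bottle score 0.83 [348. 234. 388. 320.]
side axis n 1763 at z=0.020 [0.5071 0.0768] tilt deg [-0.17 -0.15] rms 0.0009
  bottle z range [0.0238 0.151 ]
side post 321 [0.5092 0.0914] rms 0.0058
top bottle score 0.79 [231. 257. 266. 292.]
top axis n 204 at z=0.020 [0.5079 0.0762] tilt deg [-0.13 -0.2 ] rms 0.0003
  bottle z range [0.0682 0.1543]
```

Still about 2–3 mm up; creep until contact shows.

```bash
python3 -m creep '[[0,0,0,0.03,0,-0.09,0],[0,0,0,0,0,0,0]]'
python3 -m creep '[[0,0,0,0.02,0,-0.05,0],[0,0,0,0,0,0,0]]'
python3 -m creep '[[0,0,0,0.02,0,-0.05,0],[0,0,0,0,0,0,0]]'
```

```text
time_s: 22.5
tcp_pos: [0.5211, 0.1262, 0.0912]
eef_rot: [-0.6, 19.8, 74.7]
contact_force: [-0.3, -0.1, 3.0]
gripper_width: 0.0581
time_s: 22.7
tcp_pos: [0.5212, 0.1263, 0.0912]
eef_rot: [-0.6, 19.8, 74.7]
contact_force: [-0.3, -0.9, 6.4]
gripper_width: 0.0577
time_s: 22.9
tcp_pos: [0.5211, 0.1264, 0.0913]
eef_rot: [-0.7, 19.8, 74.7]
contact_force: [-1.6, -0.8, 9.2]
gripper_width: 0.058
```

```bash
python3 -m creep '[[0,0,0,-0.04,0,0.1,0],[0,0,0,0,0,0,0]]'
python3 -m creep '[[0,0,0,0,0,0,30],[0,0,0,0,0,0,60],[0,0,0,0,0,0,100],[0,0,0,0,0,0,100],[0,0,0,0,0,0,100],[0,0,0,0,0,0,100]]'
python3 -c "
from meas import *
s=st();meas('p4',.06,.145,.02)"
```

```text
time_s: 23.1
tcp_pos: [0.5211, 0.1261, 0.0912]
eef_rot: [-0.6, 19.9, 74.7]
contact_force: [0.1, 0.1, 4.8]
gripper_width: 0.0578
time_s: 23.7
tcp_pos: [0.5208, 0.1259, 0.0902]
eef_rot: [-0.6, 19.9, 74.7]
contact_force: [0.1, 0.8, 0.1]
gripper_width: 0.0839
t 23.7 tcp [0.5208 0.1259 0.0902] x [ 0.248  0.907 -0.341] y [-0.966  0.26  -0.009] z [0.08  0.332 0.94 ] F [0.1 0.8 0.1] w 0.0839 q [-23.7  32.8 -17.4 -70.7 -80.   50.5]
side bottle score 0.93 [351. 233. 387. 316.]
side axis n 1756 at z=0.020 [0.5071 0.0768] tilt deg [-0.02  0.12] rms 0.0009
  bottle z range [0.0223 0.1506]
side post 315 [0.5101 0.0918] rms 0.006
top bottle score 0.9 [231. 254. 269. 290.]
top axis n 221 at z=0.020 [0.5079 0.0761] tilt deg [0.04 0.04] rms 0.0002
  bottle z range [0.0568 0.1542]
```

View pics/p4.png

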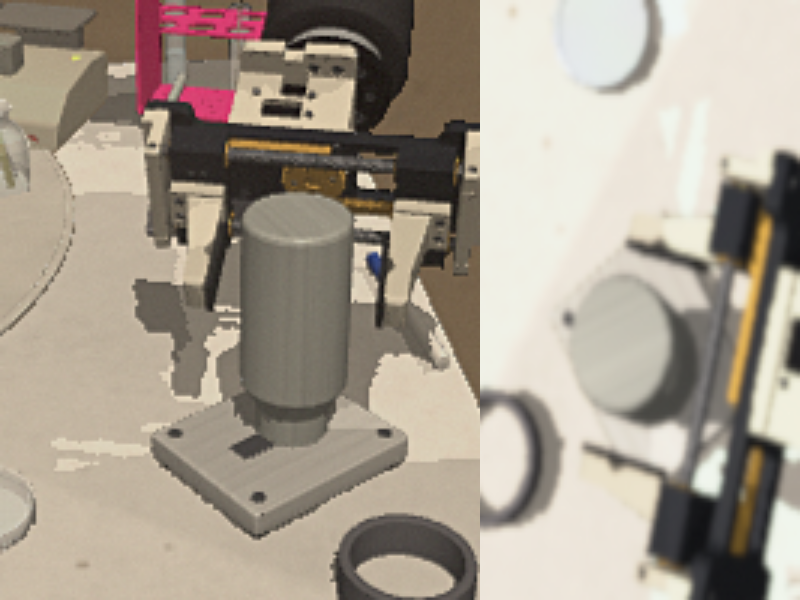

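```bash
python3 -m creep '[[0,0,0,-1,0,0,100],[0,0,0,-2,0,0,100],[0,0,0,-2.5,0,0,100],[0,0,0,-2.5,0,0,100],[0,0,0,-1,0,3,100],[0,0,0,-1,0,3,100],[0,0,0,-1,0,3,100],[0,0,0,0,0,0,100]]'
python3 -c "
from meas import *
s=st();meas('p5',.06,.145,.02)
for q in('ring','vial_c'):
  for n in('side','top'):
    im,d=r.capture(n);W=cloud(n,d)
    for m in r.masks_of(q,n)[:1]: k=m['pixels']&(d>0);print(q,n,round(m['score'],2),np.percentile(W[k],[3,50,97],axis=0).round(3).tolist())
"
```

```text
time_s: 24.7
tcp_pos: [0.5016, 0.0538, 0.2167]
eef_rot: [-1.1, 20.1, 74.5]
contact_force: [-0.2, 0.3, 0.5]
gripper_width: 0.0877
t 24.7 tcp [0.5016 0.0538 0.2167] x [ 0.251  0.905 -0.343] y [-0.965  0.26  -0.018] z [0.073 0.336 0.939] F [-0.2  0.3  0.5] w 0.0877 q [-30.2  20.9 -12.5 -65.3 -90.6  37.2]
side bottle score 0.87 [352. 236. 390. 318.]
side axis n 1769 at z=0.020 [0.507  0.0769] tilt deg [0.04 0.06] rms 0.0008
  bottle z range [0.0229 0.1506]
side post 319 [0.5094 0.0911] rms 0.0058
top bottle score 0.73 [228. 253. 267. 290.]
top axis n 212 at z=0.020 [0.5078 0.0762] tilt deg [ 0.09 -0.06] rms 0.0002
  bottle z range [0.0677 0.1543]
ring side 0.65 [[0.441, 0.162, 0.002], [0.468, 0.199, 0.015], [0.5, 0.223, 0.022]]
ring top 0.91 [[0.439, 0.156, 0.001], [0.469, 0.185, 0.022], [0.499, 0.217, 0.025]]
vial_c side 0.84 [[0.701, -0.102, 0.005], [0.711, -0.057, 0.039], [0.722, -0.053, 0.069]]
vial_c top 0.67 [[0.701, -0.076, 0.018], [0.706, -0.066, 0.063], [0.719, -0.056, 0.072]]
```

View pics/p5.png

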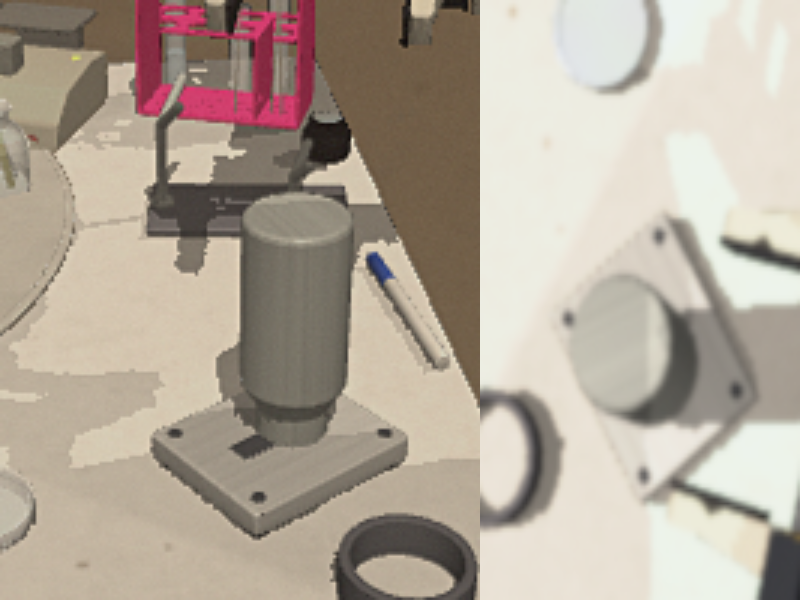

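The gripper is clear and the bottle stands upright on the plate. The ring lies flat on the bench and the vial is still standing, so I'm handing the job in.

```bash
python3 -m creep '[[0,0,0,0,0,0,100],[0,0,0,0,0,0,100],[0,0,0,0,0,0,100]]'; python3 -c "
from plant import r
print(r.close_job())"
```

```text
time_s: 25.6
tcp_pos: [0.5009, 0.056, 0.2126]
eef_rot: [-0.6, 19.9, 74.7]
contact_force: [-0.2, -0.1, 1.1]
gripper_width: 0.0877
the job is handed in; nothing more can be done
None
```

The bottle is hanging upside down over the post with its mouth on the plate, and the job was handed in at 25.6 s of the 64 s allowed. I first lifted the ring off the post and laid it flat on the bench. Then I took the bottle from the cradle by its body, turned it mouth down, lowered it over the post until the force reading showed contact, let go and backed away.

**Last checks:**
- **Bottle:** it is within about 0.1° of vertical, with its base at z ≈ 0.151 m (side camera) and 0.154 m (top camera). 0.150 m is expected when it sits flush.
- **Ring:** it lies flat at about (0.469, 0.188), clear of the stand, with its top at z ≈ 0.022 m.
- **Vial:** it is still standing where it was.
- **Robot:** the gripper is open and clear of everything, with near-zero wrist force. The highest I read was about 19 N, when the ring touched the bench.

**Disagreements:**
- **Fingertips:** the cameras put them about 40 mm behind the reported TCP, not at it. I worked from the camera value, and both grasps closed at the expected widths.
- **Cameras:** they differed by about 1–4 mm in y and height. I averaged them, or compared points within one view.
- **Post:** the final automatic fit of the post was invalid because the bottle hides it.

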